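# Set the length stop of a sawing board and butt the batten up to it

### The arm

A 7-joint arm with a two-finger parallel gripper is mounted at the origin on the work surface. World frame = base frame: x ahead of the robot, y to its left, z up, the work surface at z = 0. Lengths are in m, angles in degrees, forces in N, time in s.
With the tool pointing down it reaches from about 0.425 to 0.875 m from the base axis. Payload 4.7 kg.
Tool frame: the origin (TCP) lies midway between the tips of the shut fingers; the grasp point (between the pads) lies 19 mm behind it; z points along the fingers, y is the direction in which the jaws open and shut (so a half turn about z gives the same grasp; the last joint's range is limited). The gripper opens to 87 mm and grips with 3 to 60 N. Pads are 19 mm wide; open, the fingers measure 117 mm over their backs; the gripper's body (75 mm by 190 mm) begins 51 mm behind the grasp point.
Start: joints at [-66.973, 18.392, -4.016, 83.108, 1.295, 78.541, -3.26], TCP at [0.246, 0.602, 0.223] pointing down, gripper open.
Joint ranges: [-163.93, 163.93], [-17.29, 119.83], [-79.2, 71.16], [3.27, 140.29], [-89.18, 269.18], [5.43, 117.66], [-154.24, 154.24]. Speed limits (degrees/s): [147.25, 147.25, 180, 180, 180, 180, 180].

### API

Orientations are given as [roll, pitch, yaw] about the fixed x, y, z axes, in that order (R = Rz(yaw) Ry(pitch) Rx(roll)).
In Python, from cell import env gives the robot as it stands. The module is installed in compiled form; this text tells all that it offers.
- The arm moves only by the tool servo_tool, never from a script. Its argument "plan" is a list of rows, each a list of 3 entries, a list of its own where there are three numbers: the opening, from 0 (shut) to 1 (fully open), then the shift along the tool's x, y, z in cm, then the turn, a rotation vector about the tool's x, y, z in degrees. A call has 1 to 20 rows; each row shifts and turns the pose as measured when the row begins, along the tool's axes as they then stand; what a row does not reach is not made up. A row lasts 1/12 s, in which the tool goes at most 41.7 mm and 7.16 degrees, less where a joint would pass 70% of its speed; a pose out of reach is approached as far as the arm can. A call is refused whole if a number of a shift passes 4.17 or a number of a turn 7.16, either way. A call with a gripper value outside its range is refused whole. The fingers move at their own pace and stop on an object; "force" is the grip in N (left out, the last holds). Time passes only in rows, so rows that do not move let the fingers close. It gives the time, the measured TCP pose, the force and the opening at its end, in the units of the state.
- env.get_obs(): the state, without advancing time (a new reading comes with each control period).
- env.read_camera(name): name is "scene" or "top"; returns a dict with "image" (480x640x3 uint8, blue, green, red), "fx", "fy", "cx", "cy" (pixels), "rvec" (rotation vector, rad) and "tvec" (3), from world to camera coordinates, as OpenCV has them. Camera axes: x right, y down, z forward; pixel columns grow to the right and rows downward; lengths in m; the calibration is good to about 2 mm. A picture is of the moment at which its call begins. There is no depth.
- env.sign_off(): hands the job in, once; it reports no verdict.
The state is a dict: "time_s": time; "qpos": joint angles; "joint_velocities": joint speeds; "effort": joint torques, N m; "tool_pos": TCP position; "tool_rot": TCP orientation; "force": force on the tool from outside, world axes, zero at the start; "wrist_torque": the same for the moment, N m; "grip_width": finger opening in m.
Only numpy, scipy, OpenCV 4.12 (cv2) and the standard library are available. Lean on these libraries where they do the work, as an engineer would, in place of code of your own. Each camera call takes 0.05 s, during which the arm holds its last target. There are 200 camera calls.

### The job

Get the sawing board ready for a cut by pushing only: push the length stop along its rail towards the saw slot until its spring plunger drops into the middle one of the three notches. Then push the loose batten back flat against the fence and along it until its end butts against the stop, gently enough that the stop stays in its notch. Only push: take neither the stop nor the batten between the fingers, do not lift the batten, and leave the saw, the bevel and the wooden knob where they are.

Things in the scene. Friction and masses are not known exactly. Their poses are not given: they have to be found in the camera images.
- sawboard: Sawing board fixed to the bench, pose varies: plywood base 220 mm (x from -105 to +115) by 560 mm (y) by 18 mm; origin on the bench top under its middle, z up. Along its far side a hardwood fence, face plane x = 55 mm looking to -x, 32 mm thick, 32 mm high above the base, parted by the 3 mm saw slot at y = -50 mm. On the fence lies the stop's rail.
- notch_middle (a point): Middle one of the three notches, V-shaped, dark, 13 mm wide, 45 mm apart across the aluminium rail. The rail is 24 mm wide, runs along y from -20 to +272 mm, its top 60 mm above the bench. Site on the rail's centre line at its top: x = 71, y = 132 mm of the sawing board, axes as that. Inner notch y = 87, outer y = 177 mm.
- stop (a joint): Length stop's travel (m): 0 at the rail's outer (+y) end, growing as it is pushed to the saw slot (-y), at most 0.185. Outer notch at 0.063, middle 0.108, inner 0.153. Starts at 0 to 0.080: before, in or past the outer notch. Slides with 1 to 2 N; within 5 mm of a notch the push falls to nothing as the plunger drops in and the stop springs to its centre; leaving one takes 10 to 12 N.
- plunger (a joint): Height of the spring plunger's ball against the plain rail in m: about -0.001 while it rides on the rail, about -0.005 when it sits in a notch. Its brass pin stands out of the top of the stop.
- stop_back (a point): Centre of the stop's +y side face, the face to push; axes as the sawing board. The stop is a black saddle block 44 mm (x) by 44 mm (y) by 26 mm, from 1.5 to 27.5 mm above the rail's top; on it stands a steel plunger housing 20 mm across, whose pin reaches 46 mm above the rail's top. The stop cannot leave its rail.
- stop_face (a point): Middle of the stop's working face: the -y face of its aluminium arm (25 mm along x, 18 mm thick) that hangs before the fence down to 3 mm above the base. The point lies 14 mm above the base, 13.5 mm before the fence, 22 mm to -y of the plunger. Axes as the sawing board.
- fence_face (a point): Point on the fence's face at the saw slot, 14 mm above the base; axes as the sawing board (face normal along -x).
- batten_center (a point): Centre of the loose dark walnut batten, 45 mm wide (x) by 250 mm long (y) by 28 mm high, about 0.2 kg, lying on the base before the fence, a little away from it and askew by up to 0.1 rad; its y axis points along its length to its stop end, z up. Lying flat its centre is 32 mm above the bench.
- batten_front (a point): Middle of the batten's long side that faces the robot (-x side), half-way up; axes as the batten.
- batten_back (a point): Middle of the batten's long side that faces the fence (+x side), half-way up; axes as the batten.
- batten_head (a point): Centre of the batten's +y end face, the end that shall butt against the stop; axes as the batten.
- batten_tail (a point): Centre of the batten's -y end face, the end to push; axes as the batten.
- saw: Back saw lying on the bench behind the fence (bystander): blade 290 mm with brass back, wooden handle at its +y end, up to 22 mm high, some 400 mm long in all; origin at the bench where blade and handle meet, blade towards -y.
- bevel: Sliding bevel lying on the bench at the sawing board's +y side (bystander): grey stock 150 mm (y) by 26 by 16 mm, steel blade set askew towards -x; origin under the middle of the stock.
- knob: Turned brown wooden knob standing on the base near the robot's side and the stop's end (bystander): 44 mm across, 74 mm high; origin at the centre of its foot.
- batten: The batten itself; origin at the centre of its underside, 14 mm below batten_center; axes as the batten.

How it is judged (in metres and radians):
On the way, in this order (a step that is already met when the one before it is completed fails the run):
1. the stop sits in the middle notch (value of joint stop between 0.106 and 0.11 m), for 0.3 s.
2. the batten lies flat against the fence and butts against the stop (y of batten_head in the frame of stop_face between -0.003 and 0.002 m and x of batten_back in the frame of fence_face between -0.003 and 0.002 m and angle between the y axis of batten_center and the y axis of sawboard, either way round below 0.02 rad and z of batten_center in the frame of sawboard below 0.035 m and angle between batten_center's own z axis and vertical below 0.05 rad), for 0.2 s.
At the end, for the whole second after the job is handed in: The stop rests in the middle notch (within 2 mm of its centre, plunger dropped in), and the batten lies flat and at rest on the base, its back against the fence (gap at the middle under 3 mm, parallel within 0.02 rad) and its end against the stop (gap under 3 mm) (all of step 1 and all of step 2 and value of joint plunger below -0.003 m and linear speed of batten below 0.01 m/s); the robot touches nothing.
It fails at once if the batten or the stop is taken between the fingers (the grasp point is brought inside it) ((x of the grasp point in the frame of batten_center between -0.018 and 0.018 m and y of the grasp point in the frame of batten_center between -0.12 and 0.12 m and z of the grasp point in the frame of batten_center between -0.014 and 0.026 m) or (x of the grasp point in the frame of stop_back between -0.018 and 0.018 m and y of the grasp point in the frame of stop_back between -0.04 and -0.004 m and z of the grasp point in the frame of stop_back between -0.02 and 0.0225 m) or (x of the grasp point in the frame of stop_back between -0.01 and 0.01 m and y of the grasp point in the frame of stop_back between -0.032 and -0.012 m and z of the grasp point in the frame of stop_back between -0.02 and 0.04 m)).
It fails at once if the batten is lifted or tipped up (z of batten_center in the frame of sawboard above 0.04 m or angle between batten_center's own z axis and vertical above 0.15 rad).
It fails at once if the saw, the bevel or the knob is moved by more than 20 mm or the knob knocked over (distance of any of saw, bevel, knob from where it was at the start of the episode above 0.02 m or angle between knob's own z axis and vertical above 0.4 rad).
It also fails if it takes over 67 s, if anything falls off the work surface, if the arm or the gripper's body presses on something with over 40 N, if the wrist force passes 120 N, or if a joint passes its speed limit or range.

## Working session

There is one attempt and no reset: what is moved stays moved. The work goes in short steps, Python scripts to look and compute and a tool call to move; the robot and the scene stay as the last step left them, time stands still between calls to the robot, and variables do not carry over. Pictures are saved under pics/ and viewed, about 8 in all and at most 12, crops included, and the job is handed in when it is done.

Besides the shell and the picture viewer there is one more tool, called in YAML: its name, and indented under it one key for each argument. servo_tool: Moves the arm, as the interface text tells. Its arguments: {"type":"object","properties":{"plan":{"type":"array"},"force":{"type":"number"}},"required":["plan"]}

```bash
mkdir -p pics; cat > h.py <<'E'
import numpy as np, cv2
from cell import env
def cam(n):
    c=env.read_camera(n); c['R']=cv2.Rodrigues(np.array(c['rvec'],float))[0]; c['t']=np.array(c['tvec'],float).ravel(); return c
def ray(c,u,v,z):
    d=c['R'].T@np.array([(u-c['cx'])/c['fx'],(v-c['cy'])/c['fy'],1]); o=-c['R'].T@c['t']
    return o+d*(z-o[2])/d[2]
def proj(c,p):
    q=c['R']@np.array(p,float)+c['t']; return np.array([c['fx']*q[0]/q[2]+c['cx'],c['fy']*q[1]/q[2]+c['cy']])
E
python3 - <<'E'
from h import *
for n in('scene','top'):
    c=cam(n); cv2.imwrite(f'pics/{n}0.png',c['image']); print(n,-c['R'].T@c['t'],c['R'][2],c['fx'])
    np.save(f'{n}.npy',c,allow_pickle=True)
o=env.get_obs(); print(o['tool_pos'],o['tool_rot'],o['time_s'],o['grip_width'])
E
```

```text
scene [ 1.12318279 -0.72267647  0.8093316 ] [-0.44399626  0.66763619 -0.59760291] 573.3646102118726
top [0.50260231 0.08973194 1.06244786] [ 0.04861445  0.01334222 -0.9987285 ] 475.39540711023625
[0.24565661 0.6012544  0.22153473] [-1.79898097e+02  5.43457567e-03  1.57782595e+02] 0.1 0.08732550597789594
```

View pics/top0.png

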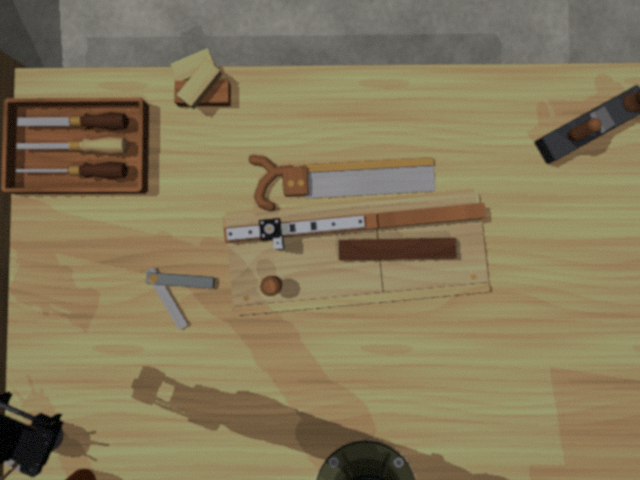

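View pics/scene0.png

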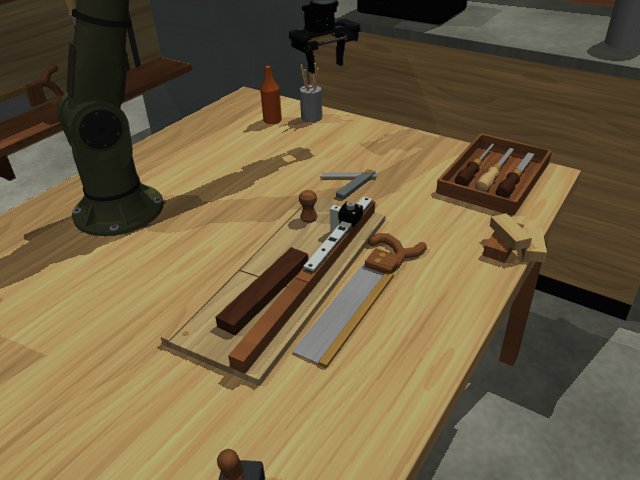

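```bash
python3 - <<'E'
from h import *
c=np.load('top.npy',allow_pickle=True).item(); im=c['image']
cr=im[180:325,215:500]; cr=cv2.resize(cr,(798,406),interpolation=cv2.INTER_CUBIC)
cv2.imwrite('pics/c1.png',cr)
E
```

```text
(no output)
```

View pics/c1.png

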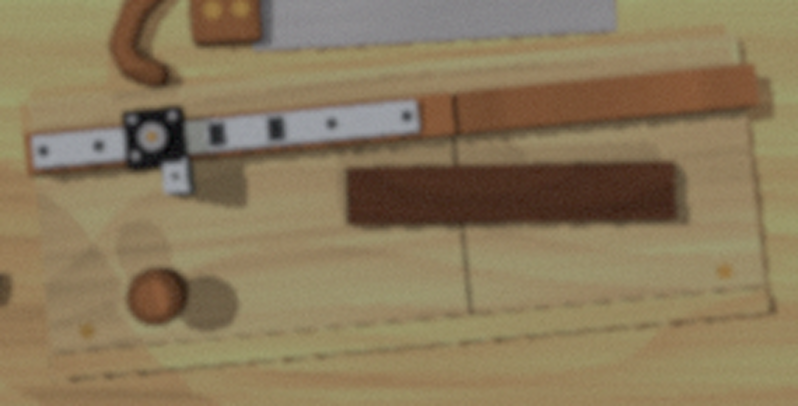

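```bash
python3 - <<'E'
from h import *
c=np.load('top.npy',allow_pickle=True).item(); im=c['image'].astype(int)
hsv=cv2.cvtColor(c['image'],cv2.COLOR_BGR2HSV)
f=lambda u,v:(215+(u+.5)/2.8-.5,180+(v+.5)/2.8-.5)
# rail mask: low saturation bright
m=((hsv[...,1]<60)&(hsv[...,2]>120)).astype(np.uint8); m[:205]=0;m[245:]=0;m[:,:220]=0;m[:,372:]=0
vu=np.argwhere(m); P=np.array([ray(c,u,v,.060)[:2] for v,u in vu])
# drop arm: restrict around line between rough ends
a=ray(c,*f(29,153),.06)[:2]; b=ray(c,*f(419,115),.06)[:2]
d=(b-a)/np.linalg.norm(b-a); n=np.array([-d[1],d[0]]); s=(P-a)@d; w=(P-a)@n
k=(abs(w)<.016)&((s<.055)|(s>.125))
print('rough len',np.linalg.norm(b-a))
lx,ly,x0,y0=cv2.fitLine(P[k].astype(np.float32),cv2.DIST_L2,0,1e-4,1e-4).ravel()
d=np.array([lx,ly]); d=d if d[1]>0 else -d
s=(P[k]-[x0,y0])@d; e=np.sort(s); print('rail ext',s.min(),s.max(),'width',np.ptp(np.percentile((P[k]-[x0,y0])@[-d[1],d[0]],[1,99])))
mid=np.array([x0,y0])+d*(s.min()+s.max())/2  # = board (71,126)
ey=d; ex=np.array([d[1],-d[0]]); O=mid-ex*.071-ey*.126
print('ey',ey,'yaw',np.degrees(np.arctan2(ex[1],ex[0])),'O',O)
B=lambda u,v,z:((lambda p:(round(float(p@ex)*1e3,1),round(float(p@ey)*1e3,1)))(ray(c,u,v,z)[:2]-O))
print('notches',B(*f(217,133),.06),B(*f(276,128),.06),'pin',B(*f(152,136),.106),'slot',B(*f(455,97),.05))
print('base corners',B(*f(745,40),.018),B(*f(772,312),.0))
print('knob',B(*f(157,294),.08), 'arm',B(*f(176,177),.07))
mb=((hsv[...,2]<110)&(im[...,2]>im[...,0]+15)).astype(np.uint8); mb[:232]=0;mb[268:]=0;mb[:,:330]=0;mb[:,470:]=0
mb=cv2.morphologyEx(mb,cv2.MORPH_OPEN,np.ones((7,7)))
cs=max(cv2.findContours(mb,0,1)[0],key=cv2.contourArea)
q=np.array([ray(c,u,v,.046)[:2] for u,v in cs[:,0]],np.float32); r=cv2.minAreaRect(q); print(r)
for p in cv2.boxPoints(r): print('bat',p,np.round([(p-O)@ex*1e3,(p-O)@ey*1e3],1))
np.savez('board',O=O,ex=ex,ey=ey)
E
```

```text
rough len 0.29610319830786347
rail ext -0.12689575017838436 0.16593746877410329 width 0.024937442294011194
ey [-0.0911321  0.9958388] yaw 5.2287397 O [0.51534688 0.01818087]
notches (71.4, 131.3) (70.9, 86.6) pin (70.1, 175.5) slot (82.4, -51.3)
base corners (108.3, -286.1) (-106.8, -289.7)
knob (-44.3, 185.0) arm (40.7, 164.2)
((0.5276893973350525, -0.07035595178604126), (0.047168418765068054, 0.25734177231788635), 0.8320522904396057)
bat [0.50223917 0.05795889] [-9.4 40.8]
bat [ 0.50597614 -0.19935575] [ -29.2 -215.8]
bat [ 0.5531396 -0.1986708] [  17.9 -219.4]
bat [0.54940265 0.05864385] [37.6 37.2]
```

servo_tool:
  plan:
    - [0, [0, 0, 0], [0, 0, -6.85]]
    - [0, [0, 0, 0], [0, 0, -6.85]]
    - [0, [0, 0, 0], [0, 0, -6.85]]
    - [0, [0, 0, 0], [0, 0, -6.85]]
    - [0, [0, 0, 0], [0, 0, 0]]
    - [0, [0, 0, 0], [0, 0, 0]]
    - [0, [0, 0, 0], [0, 0, 0]]
  force: 20

```text
time_s: 0.68
tool_pos: [0.2449, 0.5992, 0.2172]
tool_rot: [-179.5, -0.2, -173.9]
force: [1.0, 0.5, 0.3]
grip_width: 0.0482
```

servo_tool:
  plan:
    - [0, [-2.4, -3.0, 0], [0, 0, 0.9]]
    - [0, [-2.4, -3.0, 0], [0, 0, 0]]
    - [0, [-2.4, -3.0, 0], [0, 0, 0]]
    - [0, [-2.4, -3.0, 0], [0, 0, 0]]
    - [0, [-2.4, -3.0, 0], [0, 0, 0]]
    - [0, [-2.4, -3.0, 0], [0, 0, 0]]
    - [0, [-2.4, -3.0, 0], [0, 0, 0]]
    - [0, [-2.4, -3.0, 0], [0, 0, 0]]
    - [0, [-2.4, -3.0, 0], [0, 0, 0]]
    - [0, [-2.4, -3.0, 0], [0, 0, 0]]
    - [0, [-2.4, -3.0, 0], [0, 0, 0]]
    - [0, [-1.5, -1.5, 0], [0, 0, 0]]
    - [0, [0, 0, 0], [0, 0, 0]]
    - [0, [0, 0, 0], [0, 0, 0]]

```text
time_s: 1.85
tool_pos: [0.5605, 0.2635, 0.2152]
tool_rot: [-179.6, -0.3, -176.6]
force: [-0.2, 0.4, 0.1]
grip_width: 0.0003
```

```bash
cat > st.py <<'E'
from h import *
b=np.load('board.npz'); o=env.get_obs(); p=np.array(o['tool_pos'])
print('t',o['time_s'],'board mm',np.round([(p[:2]-b['O'])@b['ex']*1e3,(p[:2]-b['O'])@b['ey']*1e3,p[2]*1e3],1),'rot',np.round(o['tool_rot'],1),'F',np.round(o['force'],1),o['grip_width'])
E
python3 st.py
```

```text
t 1.85 board mm [ 67.3 240.2 215.2] rot [-179.6   -0.3 -176.6] F [-0.2  0.4  0.1] 0.00025482830710636694
```

servo_tool:
  plan:
    - [0, [-0.1, 0, 3], [0, 0, -1.8]]
    - [0, [-0.1, 0, 3], [0, 0, 0]]
    - [0, [-0.1, 0.1, 3], [0, 0, 0]]
    - [0, [-0.1, 0, 3], [0, 0, 0]]
    - [0, [0, 0, 1.5], [0, 0, 0]]
    - [0, [0, 0, 0.5], [0, 0, 0]]
    - [0, [0, 0, 0], [0, 0, 0]]
    - [0, [0, 0, 0], [0, 0, 0]]

```text
time_s: 2.52
tool_pos: [0.5586, 0.2761, 0.0728]
tool_rot: [180.0, -0.2, -174.6]
force: [-0.0, -0.1, 0.2]
grip_width: -0.0001
```

```bash
python3 st.py; python3 - <<'E'
from h import *
c=cam('top'); cv2.imwrite('pics/c2.png',cv2.resize(c['image'][180:325,215:500],(798,406),interpolation=cv2.INTER_CUBIC))
E
```

```text
t 2.5167 board mm [ 66.6 252.9  72.8] rot [ 180.    -0.2 -174.6] F [-0.  -0.1  0.2] -0.00011353784426050052
```

View pics/c2.png

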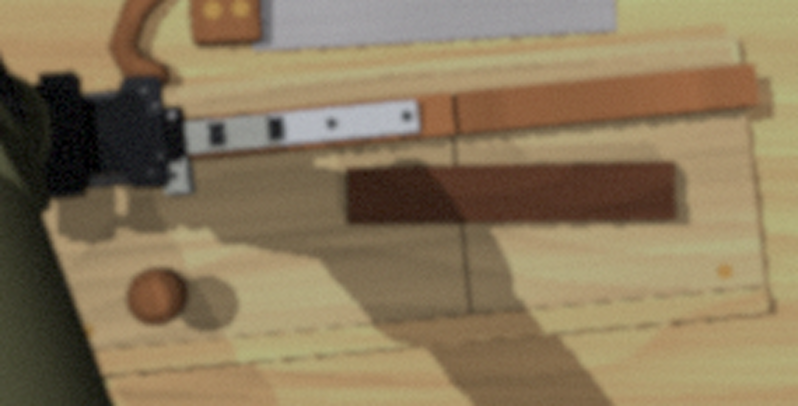

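servo_tool:
  plan:
    - [0, [-0.3, -0.8, 0.4], [0, 0, 0]]
    - [0, [0, -0.8, 0], [0, 0, 0]]
    - [0, [0, -0.6, 0], [0, 0, 0]]
    - [0, [0, -0.4, 0], [0, 0, 0]]
    - [0, [0, -0.3, 0], [0, 0, 0]]
    - [0, [0, -0.3, 0], [0, 0, 0]]
    - [0, [0, 0, 0], [0, 0, 0]]
    - [0, [0, 0, 0], [0, 0, 0]]

```text
time_s: 3.23
tool_pos: [0.5697, 0.2417, 0.0756]
tool_rot: [179.7, 0.4, -174.8]
force: [-0.6, -0.7, -0.1]
grip_width: 0.0005
```

```bash
python3 st.py
```

```text
t 3.2333 board mm [ 74.5 217.7  75.6] rot [ 179.7    0.4 -174.8] F [-0.6 -0.7 -0.1] 0.0004864425414116494
```

servo_tool:
  plan:
    - [0, [0.2, 0, 0.5], [0, 0, 0]]
    - [0, [0, -0.2, 0], [0, 0, 0]]
    - [0, [0, -0.2, 0], [0, 0, 0]]
    - [0, [0, -0.2, 0], [0, 0, 0]]
    - [0, [0, 0, 0], [0, 0, 0]]
    - [0, [0, 0, 0], [0, 0, 0]]

```text
time_s: 3.73
tool_pos: [0.5674, 0.236, 0.0695]
tool_rot: [179.7, 0.4, -174.7]
force: [-0.7, -0.2, 0.1]
grip_width: 0.0002
```

```bash
python3 st.py
```

```text
t 3.7333 board mm [ 71.6 212.2  69.5] rot [ 179.7    0.4 -174.7] F [-0.7 -0.2  0.1] 0.00023587271390480063
```

servo_tool:
  plan:
    - [0, [0, -0.2, 0], [0, 0, 0]]
    - [0, [0, -0.2, 0], [0, 0, 0]]
    - [0, [0, -0.2, 0], [0, 0, 0]]
    - [0, [0, -0.2, 0], [0, 0, 0]]

```text
time_s: 4.07
tool_pos: [0.5677, 0.2314, 0.0695]
tool_rot: [179.4, 0.4, -174.6]
force: [0.4, 5.6, -2.7]
grip_width: 0.0005
```

```bash
python3 st.py
```

```text
t 4.0667 board mm [ 71.6 207.6  69.5] rot [ 179.4    0.4 -174.6] F [ 0.4  5.6 -2.7] 0.00046830087335786183
```

servo_tool:
  plan:
    - [0, [0, -0.4, 0], [0, 0, 0]]
    - [0, [0, -0.4, 0], [0, 0, 0]]
    - [0, [0, -0.4, 0], [0, 0, 0]]
    - [0, [0, -0.4, 0], [0, 0, 0]]

```text
time_s: 4.4
tool_pos: [0.5677, 0.2315, 0.0698]
tool_rot: [178.3, 0.7, -174.1]
force: [-0.1, 7.3, -2.4]
grip_width: 0.0006
```

```bash
python3 st.py
```

```text
t 4.4 board mm [ 71.6 207.6  69.8] rot [ 178.3    0.7 -174.1] F [-0.1  7.3 -2.4] 0.0005567581081020676
```

servo_tool:
  plan:
    - [0, [0, -0.6, 0], [1.5, 0, -0.5]]
    - [0, [0, -0.7, 0], [0.5, 0, -0.5]]
    - [0, [0, -0.8, 0], [0.3, 0, 0]]

```text
time_s: 4.65
tool_pos: [0.5677, 0.2291, 0.0697]
tool_rot: [179.3, 1.0, -172.5]
force: [0.9, 14.2, -4.6]
grip_width: 0.0004
```

```bash
python3 st.py
```

```text
t 4.65 board mm [ 71.3 205.3  69.7] rot [ 179.3    1.  -172.5] F [ 0.9 14.2 -4.6] 0.0004118420783423243
```

servo_tool:
  plan:
    - [0, [0, -0.6, 0], [0.5, 0, 1]]
    - [0, [0, -0.5, 0], [0.3, 0, 1]]
    - [0, [0, -0.3, 0], [0, 0, 0]]

```text
time_s: 4.9
tool_pos: [0.568, 0.2281, 0.0697]
tool_rot: [179.3, 1.2, -174.1]
force: [1.5, 3.8, -0.7]
grip_width: 0.0007
```

```bash
python3 st.py
```

```text
t 4.9 board mm [ 71.6 204.3  69.7] rot [ 179.3    1.2 -174.1] F [ 1.5  3.8 -0.7] 0.0006590703545159999
```

servo_tool:
  plan:
    - [0, [0, -0.6, 0], [0.5, -0.5, 0.5]]
    - [0, [0, -0.6, 0], [0, 0, 0]]
    - [0, [0, -0.6, 0], [0, 0, 0]]
    - [0, [0, -0.4, 0], [0, 0, 0]]

```text
time_s: 5.23
tool_pos: [0.5687, 0.2219, 0.07]
tool_rot: [178.7, 2.0, -174.0]
force: [0.4, 4.9, -1.3]
grip_width: 0.0006
```

```bash
python3 st.py
```

```text
t 5.2333 board mm [ 71.7 198.   70. ] rot [ 178.7    2.  -174. ] F [ 0.4  4.9 -1.3] 0.0006337119224315445
```

servo_tool:
  plan:
    - [0, [0, -0.4, 0], [0.6, 1, 0.4]]
    - [0, [0, -0.4, 0], [0.6, 1, 0.4]]
    - [0, [0, -0.4, 0], [0, 0, 0]]
    - [0, [0, -0.4, 0], [0, 0, 0]]
    - [0, [0, -0.4, 0], [0, 0, 0]]
    - [0, [0, -0.4, 0], [0, 0, 0]]

```text
time_s: 5.73
tool_pos: [0.5693, 0.2072, 0.0701]
tool_rot: [179.4, -0.2, -174.5]
force: [-0.0, 4.9, -1.5]
grip_width: 0.0002
```

```bash
python3 st.py
```

```text
t 5.7333 board mm [ 71.  183.3  70.1] rot [ 179.4   -0.2 -174.5] F [-0.   4.9 -1.5] 0.00016384192042693326
```

servo_tool:
  plan:
    - [0, [0, -0.4, 0], [0.4, 0, 0]]
    - [0, [0, -0.4, 0], [0.3, 0, 0]]
    - [0, [0, -0.4, 0], [0.3, 0, 0]]
    - [0, [0, -0.4, 0], [0, 0, 0]]
    - [0, [0, -0.3, 0], [0, 0, 0]]

```text
time_s: 6.15
tool_pos: [0.5705, 0.1943, 0.0699]
tool_rot: [-180.0, -0.4, -174.4]
force: [0.0, 4.2, -1.3]
grip_width: 0.0005
```

```bash
python3 st.py
```

```text
t 6.15 board mm [ 71.  170.4  69.9] rot [-180.    -0.4 -174.4] F [ 0.   4.2 -1.3] 0.0004770346589410791
```

servo_tool:
  plan:
    - [0, [0, -0.3, 0], [0, 0, 0]]
    - [0, [0, -0.3, 0], [0, 0, 0]]
    - [0, [0, -0.2, 0], [0, 0, 0]]

```text
time_s: 6.4
tool_pos: [0.5712, 0.1868, 0.07]
tool_rot: [180.0, -0.5, -174.4]
force: [0.7, 9.3, -2.2]
grip_width: 0.0006
```

```bash
python3 st.py
```

```text
t 6.4 board mm [ 71.  162.8  70. ] rot [ 180.    -0.5 -174.4] F [ 0.7  9.3 -2.2] 0.0006213416705285219
```

Seated: 162.8 mm with the force rising, exactly 45 mm from the first contact. I'll back off and lift.

servo_tool:
  plan:
    - [0, [0, 0.5, 0], [0, 0, 0]]
    - [0, [0, 1, 0], [0, 0, 0]]
    - [0, [0, 1, -1], [0, 0, 0]]
    - [0, [0, 1, -3], [0, 0, 0]]
    - [0, [1, 0, -3], [0, 0, 0]]
    - [0, [2, 0, -3], [0, 0, 0]]
    - [0, [3, -1, -1], [0, 0, 0]]
    - [0, [3, -2, 0], [0, 0, 0]]
    - [0, [2, -3, 0], [0, 0, 0]]
    - [0, [1, -3, 0], [0, 0, 0]]
    - [0, [0, -3, 0], [0, 0, 0]]
    - [0, [0, -3, 0], [0, 0, 0]]
    - [0, [0, -3, 0], [0, 0, 0]]
    - [0, [0, -2, 0], [0, 0, 0]]
    - [0, [0, 0, 0], [0, 0, 0]]
    - [0, [0, 0, 0], [0, 0, 0]]

```text
time_s: 7.73
tool_pos: [0.4662, 0.0033, 0.2011]
tool_rot: [-179.2, 0.0, -174.3]
force: [0.1, 0.8, -0.3]
grip_width: 0.0002
```

```bash
python3 st.py; python3 - <<'E'
from h import *
c=cam('top'); cv2.imwrite('pics/c3.png',cv2.resize(c['image'][180:325,215:500],(798,406),interpolation=cv2.INTER_CUBIC))
E
```

```text
t 7.7333 board mm [-50.3 -10.3 201.1] rot [-179.2    0.  -174.3] F [ 0.1  0.8 -0.3] 0.00016797175513651223
```

View pics/c3.png

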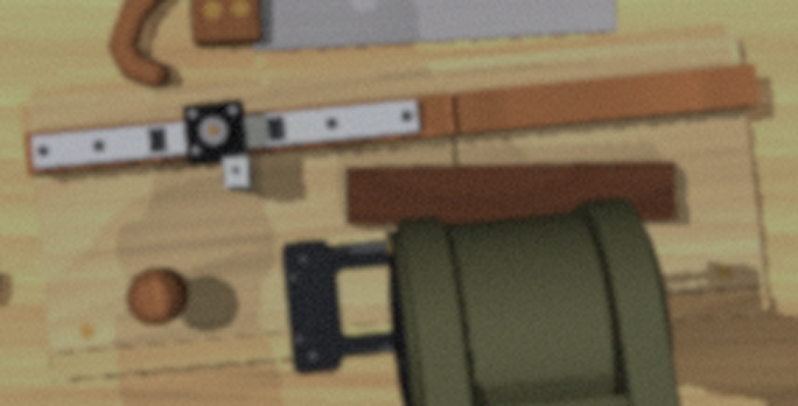

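servo_tool:
  plan:
    - [0, [0.2, -2.5, 1], [-0.8, 0, 0.5]]
    - [0, [0.2, -2.5, 2], [0, 0, 0]]
    - [0, [0.2, -2.5, 2.5], [0, 0, 0]]
    - [0, [0, -1.5, 2.5], [0, 0, 0]]
    - [0, [0, 0, 2.5], [0, 0, 0]]
    - [0, [0, 0, 2], [0, 0, 0]]
    - [0, [0, 0, 1], [0, 0, 0]]
    - [0, [0, 0, 0], [0, 0, 0]]
    - [0, [0, 0, 0], [0, 0, 0]]

```text
time_s: 8.53
tool_pos: [0.4753, -0.0764, 0.0656]
tool_rot: [180.0, 0.5, -173.6]
force: [-0.3, 0.4, 0.5]
grip_width: 0.0006
```

```bash
python3 st.py
```

```text
t 8.5333 board mm [-48.5 -90.5  65.6] rot [ 180.     0.5 -173.6] F [-0.3  0.4  0.5] 0.0006345807633798085
```

servo_tool:
  plan:
    - [0, [0.5, -0.6, 1.5], [0, 0, 1.2]]
    - [0, [0.2, -0.4, 1.3], [0, 0, 0]]
    - [0, [0, 0, 0.6], [0, 0, 0]]
    - [0, [0, 0, 0], [0, 0, 0]]
    - [0, [0, 0, 0], [0, 0, 0]]

```text
time_s: 8.95
tool_pos: [0.4758, -0.0826, 0.0367]
tool_rot: [179.9, 1.0, -174.3]
force: [0.0, 1.2, 0.5]
grip_width: 0.0005
```

```bash
python3 st.py
```

```text
t 8.95 board mm [-48.6 -96.7  36.7] rot [ 179.9    1.  -174.3] F [0.  1.2 0.5] 0.0004613129406166808
```

servo_tool:
  plan:
    - [0, [0, 0, 0.8], [0, 1, 0.4]]
    - [0, [-0.3, 0, 0], [0, 0, 0]]
    - [0, [-0.4, 0, 0], [0, 0, 0]]
    - [0, [-0.4, 0, 0], [0, 0, 0]]
    - [0, [-0.4, 0, 0], [0, 0, 0]]
    - [0, [-0.4, 0, 0], [0, 0, 0]]
    - [0, [-0.4, 0, 0], [0, 0, 0]]

```text
time_s: 9.53
tool_pos: [0.504, -0.0783, 0.0342]
tool_rot: [179.9, 0.4, -174.6]
force: [-0.9, -1.0, -1.0]
grip_width: 0.0002
```

```bash
python3 st.py
```

```text
t 9.5333 board mm [-20.1 -95.   34.2] rot [ 179.9    0.4 -174.6] F [-0.9 -1.  -1. ] 0.00015283658489371175
```

servo_tool:
  plan:
    - [0, [-0.2, 0, 0.4], [0, 0, 0]]
    - [0, [-0.3, 0, 0.3], [0, 0, 0]]
    - [0, [-0.4, 0, 0.1], [0, 0, 0]]
    - [0, [-0.4, 0, 0], [0, 0, 0]]

```text
time_s: 9.87
tool_pos: [0.5163, -0.0773, 0.0253]
tool_rot: [179.8, 0.2, -174.6]
force: [-3.1, 0.0, 1.4]
grip_width: 0.0002
```

```bash
python3 st.py
```

```text
t 9.8667 board mm [ -7.8 -95.2  25.3] rot [ 179.8    0.2 -174.6] F [-3.1  0.   1.4] 0.00016458449513209337
```

servo_tool:
  plan:
    - [0, [-0.3, 0, -0.1], [0, 0, 0]]
    - [0, [-0.3, 0, 0], [0, 0, 0]]
    - [0, [-0.3, 0, 0], [0, 0, 0]]
    - [0, [-0.3, 0, 0], [0, 0, 0]]

```text
time_s: 10.2
tool_pos: [0.522, -0.077, 0.0247]
tool_rot: [179.7, -0.8, -174.6]
force: [-10.1, 0.1, 7.7]
grip_width: 0.0007
```

```bash
python3 st.py
```

```text
t 10.2 board mm [ -2.  -95.4  24.7] rot [ 179.7   -0.8 -174.6] F [-10.1   0.1   7.7] 0.0007361340989043073
```

servo_tool:
  plan:
    - [0, [0.6, 0, 0], [0, 0, 0]]
    - [0, [1, 0, 0], [0, 0, 0]]
    - [0, [1, 0, 0], [0, 0, 0]]
    - [0, [1, 0, -1], [0, 0, 0]]
    - [0, [1, -1, -3], [0, 0, 0]]
    - [0, [1, -3, -3], [0, 0, 0]]
    - [0, [0, -3, -3], [0, 0, 0]]
    - [0, [0, -3, -2], [0, 0, 0]]
    - [0, [0, -3, -2], [0, 0, 0]]
    - [0, [0, -3, 0], [0, 0, 0]]
    - [0, [0, 0, 0], [0, 0, 0]]
    - [0, [0, 0, 0], [0, 0, 0]]

```text
time_s: 11.2
tool_pos: [0.4796, -0.2478, 0.1732]
tool_rot: [179.9, 0.2, -174.3]
force: [0.2, 0.1, -0.8]
grip_width: 0.0004
```

```bash
python3 st.py; cat > meas.py <<'E'
import sys
from h import *
b=np.load('board.npz'); O,ex,ey=b['O'],b['ex'],b['ey']
c=cam('top'); im=c['image'].astype(int); hsv=cv2.cvtColor(c['image'],cv2.COLOR_BGR2HSV)
cv2.imwrite(f'pics/{sys.argv[1]}.png',cv2.resize(c['image'][180:325,215:500],(798,406),interpolation=cv2.INTER_CUBIC))
mb=((im[...,2]<95)&(im[...,2]>im[...,0]+15)).astype(np.uint8); mb[:222]=0;mb[268:]=0;mb[:,:290]=0;mb[:,470:]=0
mb=cv2.morphologyEx(mb,cv2.MORPH_OPEN,np.ones((7,7)))
cs=max(cv2.findContours(mb,0,1)[0],key=cv2.contourArea)
q=np.array([[(ray(c,u,v,.046)[:2]-O)@ex*1e3,(ray(c,u,v,.046)[:2]-O)@ey*1e3] for u,v in cs[:,0]],np.float32)
r=cv2.minAreaRect(q); print(r); print(np.round(cv2.boxPoints(r),1))
E
python3 meas.py c4
```

```text
t 11.2 board mm [ -59.8 -261.6  173.2] rot [ 179.9    0.2 -174.3] F [ 0.2  0.1 -0.8] 0.0003946011614896619
((31.896408081054688, -88.5908203125), (255.016357421875, 49.769046783447266), 89.71112823486328)
[[   6.4 -216. ]
 [  56.1 -216.2]
 [  57.4   38.8]
 [   7.7   39. ]]
```

View pics/c4.png

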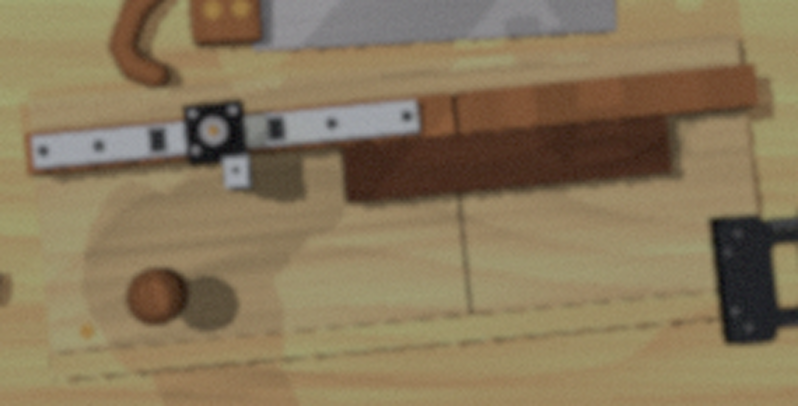

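servo_tool:
  plan:
    - [0, [-2.5, 0.2, 1], [0, 0, 0.4]]
    - [0, [-2.5, 0.2, 2], [0, 0, 0]]
    - [0, [-2.5, 0.2, 2.5], [0, 0, 0]]
    - [0, [-1.2, 0, 2.5], [0, 0, 0]]
    - [0, [0, 0, 2], [0, 0, 0]]
    - [0, [0, 0, 1.2], [0, 0, 0]]
    - [0, [0, 0, 0], [0, 0, 0]]
    - [0, [0, 0, 0], [0, 0, 0]]

```text
time_s: 11.92
tool_pos: [0.5679, -0.2211, 0.0545]
tool_rot: [179.4, 0.3, -174.2]
force: [0.6, -0.3, 0.1]
grip_width: 0.0005
```

```bash
python3 st.py
```

```text
t 11.9167 board mm [  30.5 -243.1   54.5] rot [ 179.4    0.3 -174.2] F [ 0.6 -0.3  0.1] 0.0004535210103457679
```

servo_tool:
  plan:
    - [0, [0, 0, 1.2], [0.5, 0.2, 0.6]]
    - [0, [0, 0, 1.0], [0, 0, 0]]
    - [0, [0, 0, 0.3], [0, 0, 0]]
    - [0, [0, 0, 0], [0, 0, 0]]
    - [0, [0, 0.4, 0], [0, 0, 0]]
    - [0, [0, 0.4, 0], [0, 0, 0]]
    - [0, [0, 0.4, 0], [0, 0, 0]]

```text
time_s: 12.5
tool_pos: [0.5678, -0.21, 0.0318]
tool_rot: [-179.9, 0.5, -175.1]
force: [0.5, 0.4, -0.1]
grip_width: 0.0009
```

```bash
python3 st.py
```

```text
t 12.5 board mm [  31.4 -232.    31.8] rot [-179.9    0.5 -175.1] F [ 0.5  0.4 -0.1] 0.0008871489058528415
```

servo_tool:
  plan:
    - [0, [0, 0.4, 0.3], [0, 0, 0]]
    - [0, [0, 0.4, 0], [0, 0, 0]]
    - [0, [0, 0.5, 0], [0, 0, 0]]
    - [0, [0, 0.5, 0], [0, 0, 0]]
    - [0, [0, 0.5, 0], [0, 0, 0]]
    - [0, [0, 0.5, 0], [0, 0, 0]]
    - [0, [0, 0.5, 0], [0, 0, 0]]
    - [0, [0, 0.5, 0], [0, 0, 0]]
    - [0, [0, 0.5, 0], [0, 0, 0]]
    - [0, [0, 0.5, 0], [0, 0, 0]]

```text
time_s: 13.33
tool_pos: [0.564, -0.1592, 0.0299]
tool_rot: [-179.7, 0.6, -175.1]
force: [0.3, -2.4, -0.9]
grip_width: 0.0007
```

```bash
python3 st.py
```

```text
t 13.3333 board mm [  32.3 -181.1   29.9] rot [-179.7    0.6 -175.1] F [ 0.3 -2.4 -0.9] 0.0006961538019992751
```

servo_tool:
  plan:
    - [0, [0.1, 0.5, 0], [0, 0.5, 0]]
    - [0, [0.1, 0.5, 0.1], [0, 0, 0]]
    - [0, [0, 0.4, 0], [0, 0, 0]]
    - [0, [0, 0.4, 0], [0, 0, 0]]
    - [0, [0, 0.3, 0], [0, 0, 0]]

```text
time_s: 13.75
tool_pos: [0.5605, -0.1364, 0.0294]
tool_rot: [-179.6, 0.2, -175.1]
force: [-0.1, -1.6, 0.2]
grip_width: 0.0003
```

```bash
python3 st.py; python3 meas.py c5
```

```text
t 13.75 board mm [  30.9 -158.1   29.4] rot [-179.6    0.2 -175.1] F [-0.1 -1.6  0.2] 0.0002917249202992573
((32.64266586303711, 14.265792846679688), (180.08311462402344, 47.75661849975586), 89.22930145263672)
[[  7.6 -75.4]
 [ 55.3 -76.1]
 [ 57.7 104. ]
 [ 10.  104.6]]
```

View pics/c5.png

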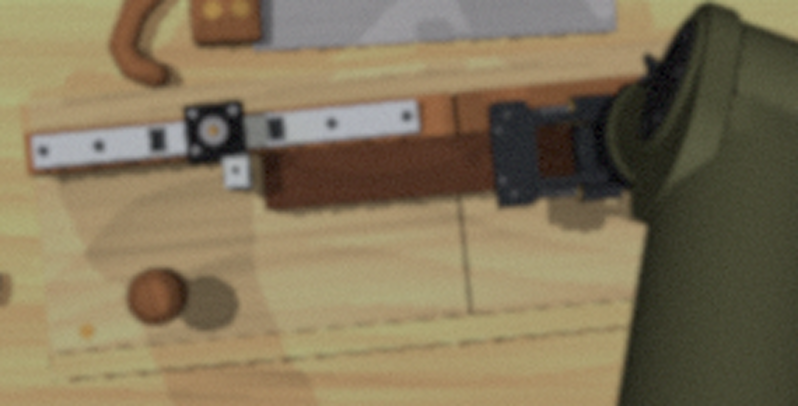

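servo_tool:
  plan:
    - [0, [0, 0.25, 0], [0, 0, 0]]
    - [0, [0, 0.25, 0], [0, 0, 0]]
    - [0, [0, 0.2, 0], [0, 0, 0]]
    - [0, [0, 0.2, 0], [0, 0, 0]]

```text
time_s: 14.13
tool_pos: [0.5597, -0.1278, 0.0294]
tool_rot: [-179.5, 0.2, -175.1]
force: [0.3, -6.7, -1.5]
grip_width: 0.0005
```

```bash
python3 st.py
```

```text
t 14.1333 board mm [  30.9 -149.4   29.4] rot [-179.5    0.2 -175.1] F [ 0.3 -6.7 -1.5] 0.0004587859818107834
```

servo_tool:
  plan:
    - [0, [0, -0.3, 0], [0, 0, 0]]
    - [0, [0, -0.8, 0], [0, 0, 0]]
    - [0, [0, -1, 0], [0, 0, 0]]
    - [0, [0, -1, -1], [0, 0, 0]]
    - [0, [0, -1, -3], [0, 0, 0]]
    - [0, [1, 0, -3], [0, 0, 0]]
    - [0, [3, 0, -3], [0, 0, 0]]
    - [0, [3, 0, -3], [0, 0, 0]]
    - [0, [3, -1, -2], [0, 0, 0]]
    - [0, [2, -2, 0], [0, 0, 0]]
    - [0, [0, -3, 0], [0, 0, 0]]
    - [0, [0, -3, 0], [0, 0, 0]]
    - [0, [0, -3, 0], [0, 0, 0]]
    - [0, [0, 0, 0], [0, 0, 0]]
    - [0, [0, 0, 0], [0, 0, 0]]

```text
time_s: 15.38
tool_pos: [0.4478, -0.3135, 0.1952]
tool_rot: [-179.8, 0.6, -175.5]
force: [0.5, 0.8, -0.2]
grip_width: 0.0003
```

```bash
python3 st.py; python3 meas.py c6
```

```text
t 15.3833 board mm [ -97.5 -324.1  195.2] rot [-179.8    0.6 -175.5] F [ 0.5  0.8 -0.2] 0.0003208608874176828
((31.441299438476562, -16.3482666015625), (51.899112701416016, 248.56239318847656), 0.08702465146780014)
[[   5.3  107.9]
 [   5.7 -140.7]
 [  57.6 -140.6]
 [  57.2  108. ]]
```

View pics/c6.png

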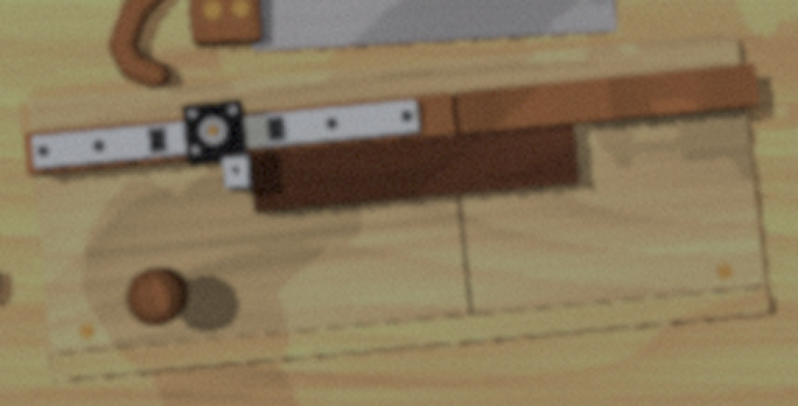

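```bash
python3 - <<'E'
from h import *
c=cam('scene'); cv2.imwrite('pics/s6.png',cv2.resize(c['image'][180:360,210:410],(800,600)[:1]+(600,) if 0 else (660,594),interpolation=cv2.INTER_CUBIC))
E
```

```text
(no output)
```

View pics/s6.png

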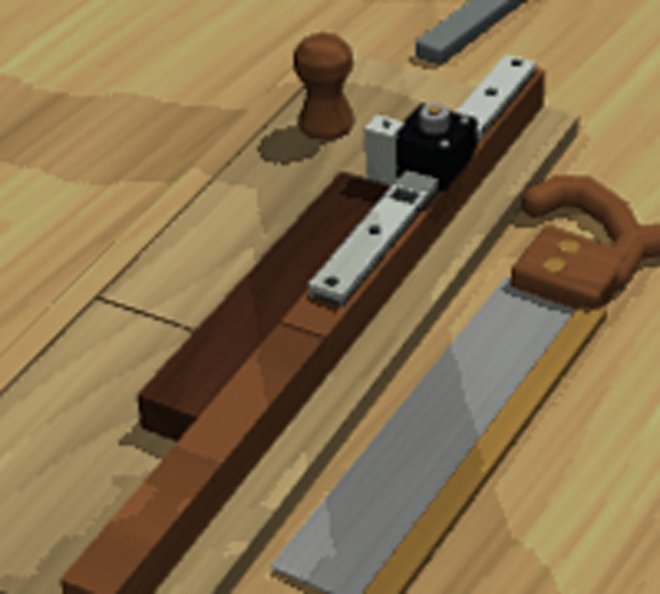

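```bash
python3 -c "
from h import *
print(env.sign_off())"
```

```text
the job is handed in; nothing more can be done
None
```

I pushed the stop into the middle notch, then pushed the batten flat against the fence and along it until it butted against the stop. The job is handed in; sign-off gives no verdict.

- **Stop:** it started in the outer notch and left it with about 14 N read at the wrist. It then snapped in 45 mm further on, where the force rose again. The last top view shows it covering the middle notch, in the same place after the batten was butted. The plunger's drop could not be measured directly.
- **Batten:** I pushed its front side to about 10 N against the fence, then its tail until the force reached 6.7 N, below the 10 to 12 N needed to unseat the stop. The last top-view measurement put it about 0.1° off parallel to the fence. Its head was roughly 1 mm from where the stop face should be, which is within the camera error. In the scene view, no gap shows at the stop or the fence.
- **Bystanders:** the saw and knob show no movement in the pictures. I did not measure the bevel again after the start.
- **Time and contact:** the run took about 15.4 s, and the tool is clear of everything.

One reading disagreed slightly: during the push against the fence the tool also showed 7.7 N upwards, which I did not explain. The later pictures show the batten lying flat.

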